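# Hang the plywood stocking level

### The job

Lift the L-shaped plywood stocking out of the drying rack and hang it on the dowel of the stand by whichever of its four holes lets it hang level, slid gently all the way up to the steel collar. The dowel's height was set by hand and the listed poses do not give it, so feel for it with a light touch; neither press hard on the stand nor drop the stocking, and leave the house ornament, glue, tape, tube and scissors where they are.

Things in the scene. Friction and masses are not known exactly. Their poses are not given: they have to be found in the camera images.
- stocking: Loose flat plywood stocking, an L, uniform, 10 mm thick, about 100 to 150 g, upright in a rack slot. Leg 100 mm wide (y -50 to +50), 110 mm tall, over a foot 50 mm tall that runs from y = -50 to +112 and ends in a round toe of radius 25 mm. Origin: mid-thickness, on the leg's centre line, 80 mm above the lower and below the top edge. x: thickness, away from the robot; y: to the toe; z: up
- stocking_top (a point): Middle of the leg's straight top edge (mid-thickness), 80 mm above the stocking's origin; a white band covers the top 22 mm. Pinch the stocking here across its thickness, anywhere along this edge; fingertips reaching 18 mm below the edge stay clear of a dowel in any hole
- hole_1 (a point): Centre (mid-thickness) of the hole at the heel end, y = -36, z = +42 mm in the stocking's frame. The four holes go through along x, 13 mm in diameter, 24 mm apart in a row 38 mm below the top edge
- hole_2 (a point): Centre of the second hole: y = -12 mm, z = +42 mm in the stocking's frame
- hole_3 (a point): Centre of the third hole: y = +12 mm, z = +42 mm in the stocking's frame
- hole_4 (a point): Centre of the hole nearest the toe's side: y = +36 mm, z = +42 mm in the stocking's frame
- stand: Fixed hanging stand, rigid: wooden base 130 x 130 x 18 mm, origin at the centre of its underside, a telescopic post on that centre, and at its top a level wooden dowel, 9 mm in diameter, that points along the stand's -x (roughly to the robot) at y = 0. The dowel's axis is clamped 191 to 209 mm above the table: not measured, to be found by feel or eye. The post ends 4 mm above it
- under_tip (a point): Point on the table straight below the dowel's free end (flat, 1 mm rounded edge), 75 mm from the post's axis; axes as the stand's: x runs along the dowel from its free end to the post
- under_collar (a point): Point on the table straight below the face of the steel collar (22 mm in diameter) on the dowel, at x = -27 mm of the stand. A stocking that touches the collar has its middle 5 mm before this (43 mm on from the free end)
- rack: The fixed drying rack: wooden base 150 x 190 mm, 12 mm thick, origin at the centre of its underside; two slots along its y, centred at x = -40 and x = +40 mm, 12.4 mm wide, with walls from 12 to 46 mm above the table. The stocking and the house ornament stand in one slot each, which in which varies; both have their feet 12 mm above the table.
- house: Bystander: loose plywood house ornament, 10 mm thick, 80 mm wide, about 110 mm tall, standing in the other slot of the rack; origin 50 mm above its lower edge. Leave it there.
- glue: Bystander: white glue bottle, 52 mm in diameter, 120 mm tall, standing; origin at the centre of its underside
- tape: Bystander: roll of paper tape lying flat, 72 mm in diameter, 22 mm high; origin at the centre of its underside
- tube: Bystander: cardboard tube standing on end, 48 mm in diameter, 100 mm tall; origin at the centre of its underside
- scissors: Bystander: scissors lying flat, about 180 mm long, 12 mm high; origin at their pivot, on the table
Not all that is in view belongs to the job. What is shaped like the stocking but green is not meant.

How it is judged (in metres and radians):
On the way, in this order (a step that is already met when the one before it is completed fails the run):
1. the stocking is lifted out of the rack (height (world z) of stocking above 0.135 m and contact force between stocking and rack below 0.1 N), for 0.1 s.
2. the balance hole (hole 3) is on the dowel (x of hole_3 in the frame of stand between -0.068 and -0.025 m and y of hole_3 in the frame of stand between -0.005 and 0.005 m and z of hole_3 in the frame of stand between 0.185 and 0.213 m), for 0.1 s.
At the end, for the whole second after the job is handed in: The stocking hangs on the dowel by hole 3 (the one above its centre of mass), carried by the stand alone, released and at rest, its foot level within about 5.5 degrees, its middle within 9 mm of where it is when it touches the collar (x of hole_3 in the frame of stand between -0.041 and -0.025 m and y of hole_3 in the frame of stand between -0.006 and 0.006 m and z of hole_3 in the frame of stand between 0.184 and 0.213 m and angle between stocking's own y axis and vertical between 1.47 and 1.67 rad and angle between stocking's own z axis and vertical below 0.3 rad and contact force between stocking and stand above 0.3 N and contact force between stocking and the fingers below 0.05 N and linear speed of stocking below 0.05 m/s).
It fails at once if the stocking is pressed on the stand or dowel with more than 20 N (contact force between stocking and stand above 20 N).
It fails at once if the fingers or arm push the stand with more than 20 N (contact force between the arm and stand above 20 N).
It fails at once if the stocking is dropped: its origin comes lower than it stands in the rack (height (world z) of stocking below 0.086 m).
It fails at once if the house ornament is moved more than 15 mm (distance of house from where it was at the start of the episode above 0.015 m).
It fails at once if a bystander is moved more than 15 mm (distance of any of glue, tape, tube, scissors from where it was at the start of the episode above 0.015 m).
It also fails if it takes over 61 s, if anything falls off the work surface, if the arm or the gripper's body presses on something with over 40 N, if the wrist force passes 120 N, or if a joint passes its speed limit or range.

### The arm

A 7-joint arm with a two-finger parallel gripper is mounted at the origin on the work surface. World frame = base frame: x ahead of the robot, y to its left, z up, the work surface at z = 0. Lengths are in mm, angles in degrees, forces in N, time in s.
With the tool pointing down it reaches from about 350 to 900 mm from the base axis. Payload 7.2 kg.
Tool frame: the origin (TCP) lies on the centre line of the jaws, within the pads' length; the fingertips stand 8 mm ahead of it and the grasp point (between the pads) lies 11 mm behind it; y points along the fingers, x is the direction in which the jaws open and shut, and the axes are right-handed (so a half turn about y gives the same grasp; the last joint's range is limited). The gripper opens to 88 mm and grips with 3 to 60 N. Pads are 20 mm wide; open, the fingers measure 115 mm over their backs; the gripper's body (75 mm by 178 mm) begins 61 mm behind the grasp point.
Start: joints at [71.035, 23.554, -0.728, 91.456, 0.321, 64.991, -4.71], TCP at [162.354, -603.548, 230.653] pointing down, gripper open.
Joint ranges: [-169.25, 169.25], [-16.82, 113.86], [-84.01, 82.57], [7.8, 145.47], [-59.2, 239.2], [7.22, 106.19], [-163.78, 163.78]. Speed limits (degrees/s): [136.94, 136.94, 172.46, 172.46, 180, 180, 180].

### API

Orientations are given as [roll, pitch, yaw] about the fixed x, y, z axes, in that order (R = Rz(yaw) Ry(pitch) Rx(roll)).
In Python, from cell import * gives the robot as it stands.
- The arm moves only by the tool apply_moves, never from a script. Its argument "deltas" is a list of rows, each a list of 4 numbers: the shift along the tool's x, y, z in m, then the turn about the tool's y in degrees. In form: [[tx, ty, tz, spin], ...]. A call has 1 to 12 rows; each row shifts and turns the commanded pose from where the row before left it, along the tool's axes as they then stand; what a row does not reach is not made up. A row lasts 1/10 s, in which the tool goes at most 50 mm and 8.59 degrees, less where a joint would pass 70% of its speed; a pose out of reach is approached as far as the arm can. A call is refused whole if a number of a shift passes 0.05 or a number of a turn 8.59, either way. A call with a gripper value outside its range is refused whole. "grip" is the closure, from 0 (fully open) to 1 (shut), set as the call begins (left out, the last holds). The fingers move at their own pace and stop on an object; "force" is the grip in N (left out, the last holds). Time passes only in rows, so rows that do not move let the fingers close. It gives the time, the measured TCP pose, the force and the opening at its end, in the units of the state.
- read_state(): the state, without advancing time (a new reading comes with each control period).
- get_image(name): name is "scene" or "top" or "wrist"; returns (picture, depth): 420x560x3 uint8, blue, green, red; 420x560 float32, mm along the optical axis (not along the pixel's ray), 0 where there is no reading.
- get_calibration(name): a dict with "camera_matrix" (3x3 intrinsics, pixels), "camera_from_world" (4x4, takes a point from world to camera coordinates). Camera axes: x right, y up, looking along -z (the intrinsics and any distortion apply to the point x, -y, -z); pixel columns grow to the right and rows downward; lengths in mm; the calibration is good to about 2 mm. The wrist camera is an equidistant fisheye: a pixel r from the principal point sees the ray r / f radians off the axis. A picture is of the moment at which its call begins: read the wrist's pose just before it. get_calibration takes no time and is no camera call; for the wrist camera it gives the pose at the moment of the call.
- finish_job(): hands the job in, once; it reports no verdict.
Trained networks look in the newest picture that a camera, given by its name, has taken for a name from the list of things; names that differ only in an ending like _2 or _b are one class to them, and where a whole thing is asked for, a point or a joint stands for the part that bears it (a point fixed in the world has none). Each returns a list of dicts, best first, with "score" (0 to 1); they miss things now and then, are a little off and sometimes report something else, mostly with a low value. They report only what shows in the picture. A call takes as long as a camera call. They do not tell look-alikes from the thing itself.
- trace(camera, thing): "mask" (420x560 bool, what is visible of it) and "at" ([column, row] in pixels, amid what is visible of it).
The state is a dict: "t": time; "joint_pos": joint angles; "qvel": joint speeds; "tau": joint torques, N m; "position": TCP position; "ee_rot": TCP orientation; "ft_force": force on the tool from outside, world axes, zero at the start; "wrist_torque": the same for the moment, N m; "gripper_width": opening from 0.0 (shut) to 1.0 (fully open).
Only numpy, scipy, OpenCV 4.12 (cv2) and the standard library are available. Lean on these libraries where they do the work, as an engineer would, in place of code of your own. Each camera call takes 0.05 s, during which the arm holds its last target.

## Working session

There is one attempt and no reset: what is moved stays moved. The work goes in short steps, Python scripts to look and compute and a tool call to move; the robot and the scene stay as the last step left them, time stands still between calls to the robot, and variables do not carry over. Pictures are saved under pics/ and viewed, and the job is handed in when it is done.

Besides the shell and the picture viewer there is one more tool, called after "Request:" as a command line: name --pt "numbers of a row" for each row, then --argument value for the rest. apply_moves: Moves the arm, as the interface text tells. Its arguments: {"type":"object","properties":{"deltas":{"type":"array","items":{"type":"array","items":{"type":"number"}}},"grip":{"type":"number"},"force":{"type":"number"}},"required":["deltas"]}

```bash
ls; mkdir -p pics; python3 - <<'E'
from cell import *
import cv2,numpy as np
s=read_state(); print({k:np.round(v,3) for k,v in s.items()})
for n in ["scene","top","wrist"]:
    p,d=get_image(n); cv2.imwrite(f"pics/{n}0.png",p); np.save(f"pics/{n}0.npy",d)
    c=get_calibration(n); print(n,np.round(c["camera_matrix"],1).tolist(),np.round(c["camera_from_world"],3).tolist(),[k for k in c])
E
```

```text
pics
{'t': np.float64(0.0), 'joint_pos': array([71.036, 23.598, -0.729, 91.502,  0.32 , 64.991, -4.709]), 'qvel': array([-0.006, -0.009, -0.016,  0.094,  0.108,  0.021,  0.15 ]), 'tau': array([ 1.0000e-03, -5.8795e+01,  6.4200e-01, -2.9107e+01, -5.4000e-02,
        1.8000e-02,  0.0000e+00]), 'position': array([ 162.203, -603.087,  229.845]), 'ee_rot': array([-9.0006e+01,  8.9000e-02, -7.4941e+01]), 'ft_force': array([-0.621,  0.843,  0.272]), 'wrist_torque': array([ 0.023, -0.027, -0.009]), 'gripper_width': np.float64(1.001)}
scene [[502.6, 0.0, 284.0], [0.0, 502.6, 200.4], [0.0, 0.0, 1.0]] [[0.625, 0.78, 0.002, -281.02], [-0.659, 0.527, 0.537, 318.188], [0.418, -0.337, 0.844, -1511.492], [0.0, 0.0, 0.0, 1.0]] ['camera_matrix', 'camera_from_world']
top [[388.3, 0.0, 275.9], [0.0, 388.3, 207.5], [0.0, 0.0, 1.0]] [[-0.025, -0.999, 0.034, -87.558], [0.998, -0.023, 0.054, -540.756], [-0.054, 0.036, 0.998, -1148.647], [0.0, 0.0, 0.0, 1.0]] ['camera_matrix', 'camera_from_world']
wrist [[325.2, 0.0, 277.2], [0.0, 325.2, 208.6], [0.0, 0.0, 1.0]] [[0.26, -0.966, -0.002, -624.8], [0.92, 0.248, -0.304, 37.913], [0.294, 0.077, 0.953, -391.694], [0.0, 0.0, 0.0, 1.0]] ['camera_matrix', 'camera_from_world']
```

View pics/scene0.png

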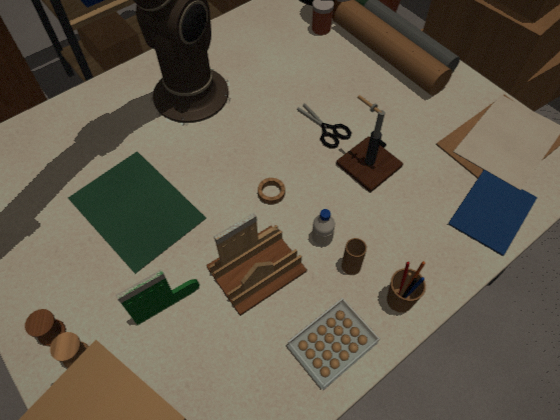

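View pics/top0.png

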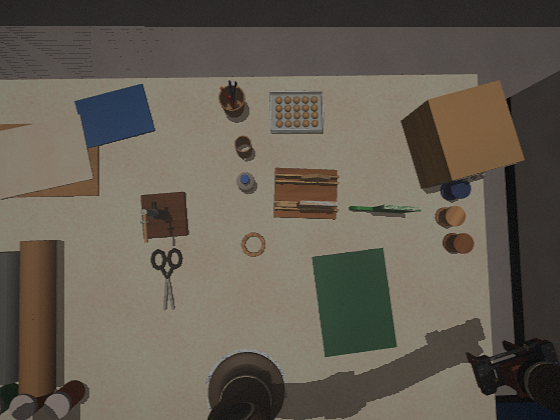

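View pics/wrist0.png

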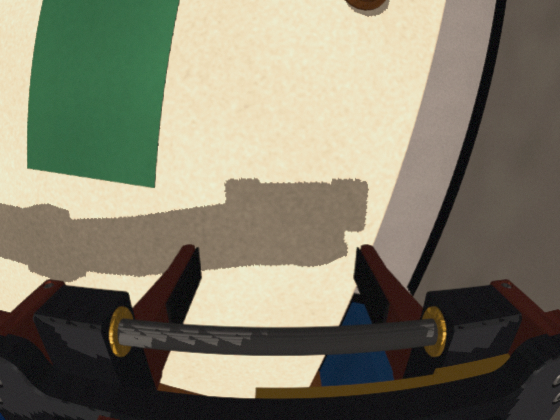

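```bash
cat > h.py <<'E'
from cell import *
import cv2,numpy as np
def cloud(d,c):
    K=c["camera_matrix"];T=np.linalg.inv(c["camera_from_world"])
    v,u=np.mgrid[0:d.shape[0],0:d.shape[1]]
    x=(u-K[0,2])/K[0,0]*d; y=(v-K[1,2])/K[1,1]*d
    P=np.stack([x,-y,-d,np.ones_like(d)],-1)@T.T
    return P[...,:3]
def proj(p,c):
    K=c["camera_matrix"];q=c["camera_from_world"]@np.append(p,1)
    return np.array([K[0,0]*q[0]/-q[2]+K[0,2],K[1,1]*-q[1]/-q[2]+K[1,2]])
E
python3 - <<'E'
from h import *
for n in ["top","scene"]:
    d=np.load(f"pics/{n}0.npy");c=get_calibration(n);W=cloud(d,c);ok=d>0
    np.save(f"pics/{n}W.npy",W)
    print(n,"table z", np.median(W[ok][:,2]))
    for t in ["stocking","stocking_top","hole_3","stand","under_tip","rack","house","glue","tape","tube","scissors"]:
        r=trace(n,t)
        for k in r[:2]:
            m=k["mask"]&ok; P=W[m]
            print(t,round(k["score"],2),np.round(k["at"]),m.sum(),np.round(np.percentile(P,[2,50,98],axis=0)).tolist() if len(P) else None)
for n,(a,b,e,f) in {"top":(170,250,130,350),"scene":(80,310,200,420)}.items():
    p=cv2.imread(f"pics/{n}0.png")[a:b,e:f]; cv2.imwrite(f"pics/{n}0c.png",cv2.resize(p,None,fx=2.5,fy=2.5,interpolation=cv2.INTER_CUBIC))
E
```

```text
top table z -0.5334264728523976
stocking 0.77 [389. 211.] 423 [[514.0, -479.0, -0.0], [523.0, -406.0, 112.0], [536.0, -322.0, 162.0]]
stocking 0.56 [309. 205.] 360 [[533.0, -252.0, 32.0], [539.0, -187.0, 136.0], [549.0, -102.0, 175.0]]
stocking_top 0.94 [390. 205.] 401 [[515.0, -524.0, 0.0], [523.0, -412.0, 117.0], [534.0, -329.0, 162.0]]
stocking_top 0.55 [307. 208.] 347 [[533.0, -249.0, 39.0], [539.0, -184.0, 138.0], [549.0, -102.0, 175.0]]
hole_3 0.91 [389. 207.] 358 [[515.0, -476.0, 9.0], [523.0, -404.0, 122.0], [533.0, -330.0, 162.0]]
hole_3 0.72 [306. 202.] 385 [[533.0, -251.0, 33.0], [539.0, -184.0, 127.0], [549.0, -100.0, 174.0]]
stand 0.8 [165. 214.] 1967 [[462.0, 171.0, 12.0], [521.0, 228.0, 18.0], [587.0, 296.0, 212.0]]
stand 0.36 [165. 264.] 536 [[267.0, 188.0, -0.0], [379.0, 229.0, 10.0], [422.0, 271.0, 15.0]]
under_tip 0.83 [165. 216.] 1873 [[465.0, 173.0, 13.0], [522.0, 228.0, 18.0], [585.0, 293.0, 212.0]]
under_tip 0.23 [302. 192.] 2551 [[507.0, -280.0, 4.0], [586.0, -180.0, 12.0], [654.0, -96.0, 48.0]]
rack 0.97 [302. 189.] 2537 [[508.0, -279.0, 6.0], [585.0, -178.0,
[... 1691 characters left out ...]
, -204.0, 117.0], [551.0, -113.0, 175.0]]
rack 0.76 [252. 266.] 3490 [[529.0, -283.0, 9.0], [596.0, -198.0, 16.0], [656.0, -102.0, 49.0]]
house 0.61 [260. 273.] 555 [[575.0, -252.0, 13.0], [625.0, -214.0, 82.0], [628.0, -164.0, 120.0]]
glue 0.69 [322. 228.] 684 [[561.0, -38.0, 1.0], [625.0, -23.0, 77.0], [641.0, 25.0, 123.0]]
tape 0.96 [268. 185.] 400 [[401.0, -63.0, 2.0], [431.0, -33.0, 22.0], [467.0, -0.0, 27.0]]
tube 0.85 [355. 256.] 678 [[695.0, -32.0, 8.0], [718.0, -15.0, 67.0], [741.0, 14.0, 104.0]]
tube 0.49 [370. 161.] 2348 [[464.0, 170.0, 7.0], [534.0, 227.0, 21.0], [591.0, 297.0, 213.0]]
scissors 0.56 [326. 126.] 547 [[263.0, 187.0, 1.0], [374.0, 231.0, 12.0], [423.0, 270.0, 17.0]]
```

View pics/top0c.png

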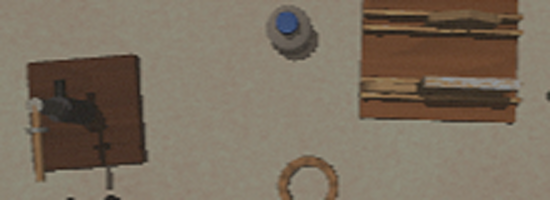

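View pics/scene0c.png

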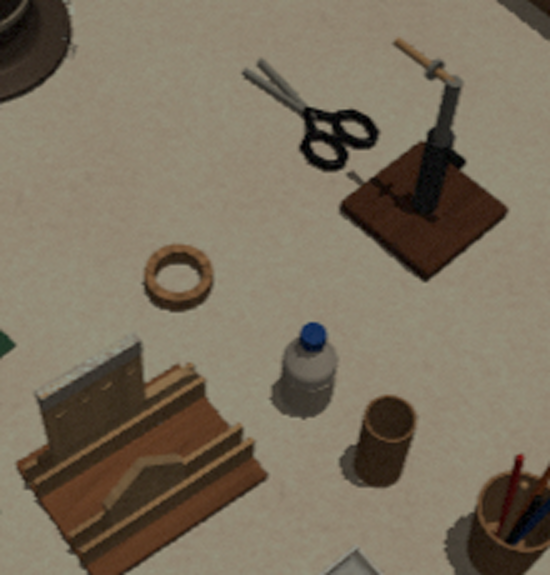

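```bash
python3 - <<'E'
from h import *
for n in ["top","scene"]:
    W=np.load(f"pics/{n}W.npy");d=np.load(f"pics/{n}0.npy");ok=d>0
    x,y,z=W[...,0],W[...,1],W[...,2]
    def box(a,b,e,f,g,h): return W[ok&(x>a)&(x<b)&(y>e)&(y<f)&(z>g)&(z<h)]
    P=box(515,565,-270,-80,55,180)
    T=box(515,565,-270,-80,168,180)
    print(n,"stock",len(P),np.round(np.percentile(P,[1,50,99],axis=0),1).tolist())
    if len(T)>5:
        print(" top",len(T),np.round(T.mean(0),1), np.round(np.percentile(T,[2,98],axis=0),1).tolist(),"slope dx/dy",np.polyfit(T[:,1],T[:,0],1))
    D=box(430,600,160,310,180,230)
    print(" dowel pts",len(D))
    D=D[np.argsort(D[:,0])]; print(np.round(D[::max(1,len(D)//30)],0).tolist())
    B=box(440,610,150,310,10,26)
    r=cv2.minAreaRect(B[:,:2].astype(np.float32)); print(" base",r,B[:,2].mean())
    R=box(480,680,-300,-80,36,52); R=R[(np.abs(R[:,0]-542)<25)|(np.abs(R[:,0]-620)<30)]
    R=box(480,680,-300,-80,8,52); print(" rack",cv2.minAreaRect(R[:,:2].astype(np.float32)))
E
```

```text
top stock 332 [[532.7, -254.2, 56.3], [539.4, -189.7, 166.9], [548.8, -106.2, 175.3]]
 top 162 [ 539.9 -205.3  171.8] [[533.3, -254.0, 168.6], [545.7, -156.2, 175.3]] slope dx/dy [5.76893765e-02 5.51793519e+02]
 dowel pts 171
[[450.0, 228.0, 210.0], [453.0, 227.0, 213.0], [456.0, 230.0, 213.0], [460.0, 227.0, 207.0], [463.0, 230.0, 213.0], [468.0, 228.0, 210.0], [470.0, 232.0, 213.0], [473.0, 235.0, 211.0], [477.0, 228.0, 209.0], [480.0, 229.0, 214.0], [483.0, 233.0, 211.0], [485.0, 235.0, 210.0], [490.0, 227.0, 213.0], [492.0, 231.0, 210.0], [495.0, 230.0, 204.0], [497.0, 235.0, 210.0], [500.0, 228.0, 218.0], [500.0, 235.0, 217.0], [502.0, 229.0, 215.0], [502.0, 240.0, 219.0], [507.0, 232.0, 211.0], [510.0, 233.0, 210.0], [512.0, 239.0, 206.0], [517.0, 233.0, 210.0], [518.0, 232.0, 187.0], [520.0, 240.0, 211.0], [522.0, 232.0, 212.0], [522.0, 237.0, 210.0], [524.0, 228.0, 209.0], [525.0, 234.0, 207.0], [527.0, 228.0, 210.0], [527.0, 227.0, 203.0], [529.0, 232.0, 211.0], [530.0, 228.0, 200.0], [532.0, 238.0, 210.0]]
 base ((525.172119140625, 234.81063842773438), (130.03355407714844, 
[... 641 characters left out ...]
0, 217.0], [503.0, 221.0, 213.0], [504.0, 239.0, 219.0], [505.0, 223.0, 217.0], [506.0, 228.0, 214.0], [510.0, 229.0, 210.0], [514.0, 234.0, 214.0], [519.0, 237.0, 212.0], [522.0, 234.0, 210.0], [524.0, 228.0, 198.0], [525.0, 240.0, 212.0], [527.0, 227.0, 191.0], [528.0, 226.0, 203.0], [529.0, 239.0, 212.0], [530.0, 233.0, 211.0], [531.0, 235.0, 210.0], [532.0, 227.0, 209.0], [533.0, 238.0, 202.0], [533.0, 232.0, 210.0], [534.0, 235.0, 199.0], [534.0, 231.0, 198.0]]
 base ((527.0513916015625, 233.01644897460938), (131.8973388671875, 133.0703125), 3.625098705291748) 19.447481739126367
 rack ((580.2730712890625, -194.02223205566406), (211.77072143554688, 160.36834716796875), 88.14139556884766)
```

```bash
cat >> h.py <<'E'
from scipy.spatial.transform import Rotation as Ro
def tool():
    s=read_state(); return np.array(s["position"]),Ro.from_euler("xyz",s["ee_rot"],degrees=True),s
def plan(goal,yaw,n):
    "constant row (tx,ty,tz m, spin deg) repeated n times from measured pose"
    p,R,s=tool(); y0=s["ee_rot"][2]; dy=(yaw-y0+180)%360-180; spin=-dy/n
    d=np.array(goal)-p
    # sum over rows of Rz(i*dy/n) applied to horizontal body step
    S=sum(np.exp(1j*np.radians(y0+i*dy/n)) for i in range(n))
    w=(d[0]+1j*d[1])/S   # tool x = e^{i yaw}, tool z = i e^{i yaw}
    print("row",np.round([w.real/1e3,-d[2]/n/1e3,w.imag/1e3,spin],4),"x",n)
def st():
    s=read_state(); print("t %.2f pos %s rot %s F %s T %s w %.3f"%(s["t"],np.round(s["position"],1),np.round(s["ee_rot"],2),np.round(s["ft_force"],2),np.round(s["wrist_torque"],2),s["gripper_width"]))
E
python3 -c "
from h import *
plan([540.7,-193.5,231],-3.3,17)"
```

```text
row [ 9.0000e-04 -0.0000e+00  3.5000e-02 -4.2143e+00] x 17
```

Request:
apply_moves --pt "0.001 0 0.035 -4.21" --pt "0.001 0 0.035 -4.21" --pt "0.001 0 0.035 -4.21" --pt "0.001 0 0.035 -4.21" --pt "0.001 0 0.035 -4.21" --pt "0.001 0 0.035 -4.21" --pt "0.001 0 0.035 -4.21" --pt "0.001 0 0.035 -4.21" --pt "0.001 0 0.035 -4.21" --pt "0.001 0 0.035 -4.21" --pt "0.001 0 0.035 -4.21" --pt "0.001 0 0.035 -4.21" --grip 0.4

```text
t: 2.45
position: [489.9, -360.0, 230.7]
ee_rot: [-90.0, -0.0, -24.3]
ft_force: [0.6, 0.3, -0.1]
gripper_width: 0.6
```

Request:
apply_moves --pt "0.001 0 0.035 -4.21" --pt "0.001 0 0.035 -4.21" --pt "0.001 0 0.035 -4.21" --pt "0.001 0 0.035 -4.21" --pt "0.001 0 0.035 -4.21" --pt "0 0 0 0" --pt "0 0 0 0" --pt "0 0 0 0"

```text
t: 3.25
position: [541.5, -196.7, 230.6]
ee_rot: [-90.0, 0.0, -3.5]
ft_force: [0.8, -1.5, 0.1]
gripper_width: 0.6
```

```bash
python3 - <<'E'
from h import *
st();plan([540.7,-193.5,163],-3.3,1)
p,d=get_image("wrist");cv2.imwrite("pics/w1.png",p);st()
E
```

```text
t 3.25 pos [ 541.5 -196.7  230.6] rot [-9.005e+01  1.000e-02 -3.510e+00] F [ 0.77 -1.48  0.12] T [-0.05 -0.06  0.04] w 0.600
row [-0.001   0.0676  0.0032 -0.2072] x 1
t 3.30 pos [ 541.4 -196.9  230.5] rot [-9.004e+01  2.000e-02 -3.530e+00] F [-0.66 -0.34 -0.29] T [-0.05 -0.05 -0.  ] w 0.601
```

View pics/w1.png

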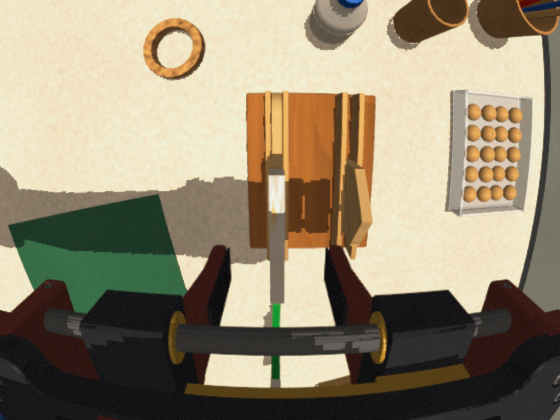

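Request:
apply_moves --pt "-0.0008 0.01 0.0033 -0.2" --pt "0 0.018 0 0" --pt "0 0.02 0 0" --pt "0 0.012 0 0" --pt "0 0.0075 0 0" --pt "0 0 0 0" --pt "0 0 0 0"

```text
t: 4.0
position: [541.5, -192.0, 163.5]
ee_rot: [-90.0, -0.0, -3.2]
ft_force: [-0.0, -0.6, 0.7]
gripper_width: 0.604
```

```bash
python3 - <<'E'
from h import *
st();plan([540.7,-193.5,163],-3.3,1)
E
```

```text
t 4.00 pos [ 541.5 -192.   163.5] rot [-9.00e+01 -3.00e-02 -3.18e+00] F [-0.   -0.61  0.72] T [ 0.   -0.05  0.02] w 0.604
row [-0.0007  0.0005 -0.0016  0.1173] x 1
```

Request:
apply_moves --pt "-0.0007 0 -0.0016 0" --pt "0 0 0 0" --pt "0 0 0 0" --pt "0 0 0 0" --pt "0 0 0 0" --pt "0 0 0 0" --pt "0 0 0 0" --pt "0 0 0 0" --grip 1.0 --force 30

```text
t: 4.8
position: [540.5, -193.4, 163.2]
ee_rot: [-90.0, -0.0, -3.2]
ft_force: [-0.5, 0.5, 0.6]
gripper_width: 0.117
```

```bash
python3 -c "
from h import *
st()"
```

```text
t 4.80 pos [ 540.5 -193.4  163.2] rot [-9.00e+01 -1.00e-02 -3.17e+00] F [-0.54  0.5   0.59] T [ 0.03 -0.06 -0.  ] w 0.117
```

Request:
apply_moves --pt "0 -0.005 0 0" --pt "0 -0.01 0 0" --pt "0 -0.015 0 0" --pt "0 -0.02 0 0" --pt "0 -0.02 0 0" --pt "0 -0.025 0 0" --pt "0 -0.03 0 0" --pt "0 -0.03 0 0" --pt "0 -0.03 0 0" --pt "0 -0.025 0 0" --pt "0 -0.01 0 0" --pt "0 0 0 0"

```text
t: 6.0
position: [540.8, -193.4, 384.7]
ee_rot: [-90.0, -0.1, -3.2]
ft_force: [0.1, -0.2, -0.4]
gripper_width: 0.108
```

```bash
python3 - <<'E'
from h import *
st()
plan([464,230.5,390],3.2,14)
for n in ["scene","wrist"]:
    p,d=get_image(n);cv2.imwrite(f"pics/{n}2.png",p)
E
```

```text
t 6.00 pos [ 540.8 -193.4  384.7] rot [-90.05  -0.15  -3.17] F [ 0.14 -0.21 -0.43] T [-0.01 -0.06 -0.  ] w 0.108
row [-5.600e-03 -4.000e-04  3.030e-02 -4.548e-01] x 14
```

View pics/scene2.png

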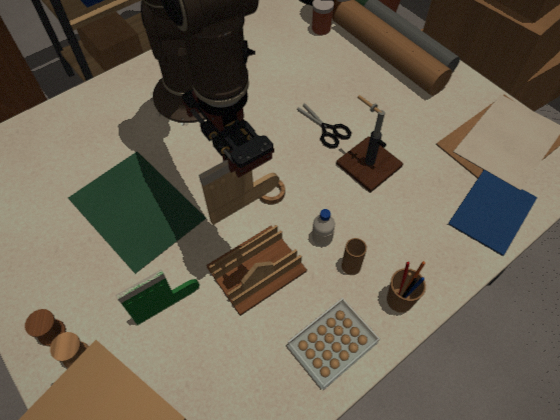

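Request:
apply_moves --pt "-0.003 0 0.015 -0.45" --pt "-0.0056 0 0.03 -0.45" --pt "-0.0056 0 0.03 -0.45" --pt "-0.0056 0 0.03 -0.45" --pt "-0.0056 0 0.03 -0.45" --pt "-0.0056 0 0.03 -0.45" --pt "-0.0056 0 0.03 -0.45" --pt "-0.0056 0 0.03 -0.45" --pt "-0.0056 0 0.03 -0.45" --pt "-0.0056 0 0.03 -0.45" --pt "-0.0056 0 0.03 -0.45" --pt "-0.0056 0 0.03 -0.45"

```text
t: 7.3
position: [477.7, 154.0, 382.1]
ee_rot: [-90.0, 0.1, 2.3]
ft_force: [0.1, 0.0, -1.2]
gripper_width: 0.112
```

Request:
apply_moves --pt "-0.0056 0 0.03 -0.45" --pt "-0.0056 0 0.03 -0.45" --pt "-0.0026 0 0.015 0" --pt "0 0 0 0" --pt "0 0 0 0" --pt "0 0 0 0"

```text
t: 7.9
position: [462.4, 225.2, 382.6]
ee_rot: [-90.1, 0.0, 3.0]
ft_force: [-0.1, -0.5, -1.6]
gripper_width: 0.115
```

```bash
python3 - <<'E'
from h import *
st()
plan([466,231.5,370],3.2,3)
for n in ["scene","wrist","top"]:
    p,d=get_image(n);cv2.imwrite(f"pics/{n}3.png",p);np.save(f"pics/{n}3.npy",d)
p=cv2.imread("pics/scene3.png")[20:220,270:470]; cv2.imwrite("pics/s3c.png",cv2.resize(p,None,fx=3,fy=3,interpolation=cv2.INTER_CUBIC))
E
```

```text
t 7.90 pos [462.4 225.2 382.6] rot [-9.005e+01  4.000e-02  3.050e+00] F [-0.07 -0.46 -1.58] T [-0.08 -0.09 -0.02] w 0.115
row [ 0.0013  0.0042  0.002  -0.051 ] x 3
```

View pics/s3c.png

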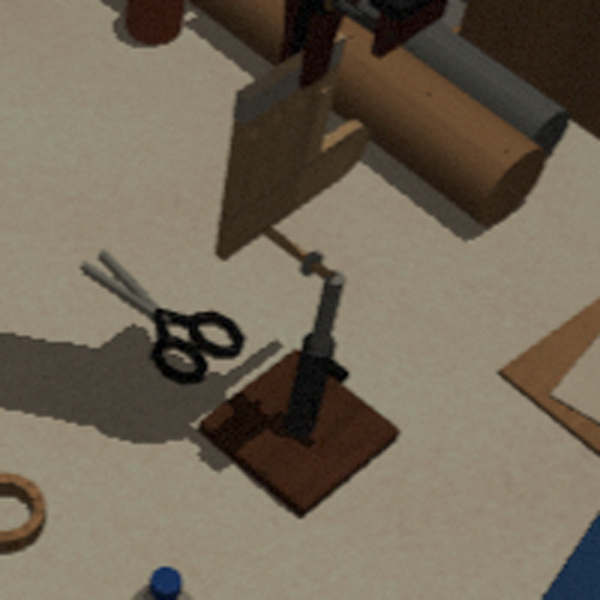

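View pics/wrist3.png

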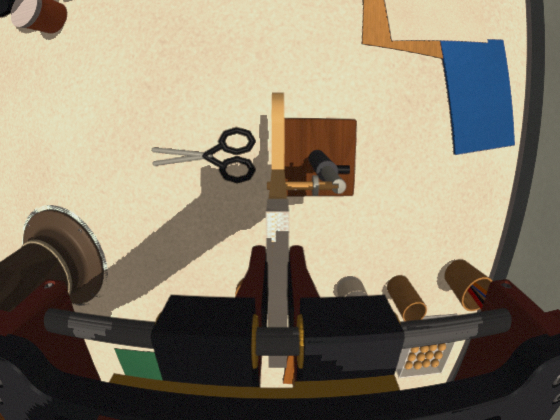

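Request:
apply_moves --pt "0.002 0.004 0.003 -0.1" --pt "0.002 0.006 0.003 0" --pt "0 0.004 0 0" --pt "0 0.001 0 0" --pt "0 0 0 0" --pt "0 0 0 0"

```text
t: 8.65
position: [465.9, 232.7, 368.2]
ee_rot: [-90.0, -0.0, 3.2]
ft_force: [0.4, 0.4, -0.1]
gripper_width: 0.109
```

```bash
python3 - <<'E'
from h import *
for i in range(3): st(); get_image("wrist")
W=None
E
```

```text
t 8.65 pos [465.9 232.7 368.2] rot [-90.    -0.     3.23] F [ 0.44  0.41 -0.12] T [ 0.   -0.08  0.02] w 0.109
t 8.70 pos [465.9 232.7 368.3] rot [-8.999e+01 -2.000e-02  3.230e+00] F [ 0.27  0.11 -0.94] T [-0.05 -0.11  0.  ] w 0.110
t 8.75 pos [465.9 232.6 368.3] rot [-9.00e+01 -2.00e-02  3.23e+00] F [-0.28 -0.2  -1.54] T [-0.01 -0.06  0.01] w 0.114
```

Request:
apply_moves --pt "0 0.001 0 0" --pt "0 0.001 0 0" --pt "0 0.001 0 0" --pt "0 0 0 0"

```text
t: 9.2
position: [465.8, 232.5, 365.0]
ee_rot: [-90.0, 0.0, 3.2]
ft_force: [0.9, -0.2, -1.6]
gripper_width: 0.114
```

Request:
apply_moves --pt "0 0.001 0 0" --pt "0 0 0 0"

```text
t: 9.4
position: [465.8, 232.6, 364.0]
ee_rot: [-90.0, 0.0, 3.2]
ft_force: [-0.7, -0.2, -0.6]
gripper_width: 0.111
```

Request:
apply_moves --pt "0 0.001 0 0" --pt "0 0 0 0"

```text
t: 9.6
position: [465.9, 232.7, 363.1]
ee_rot: [-90.0, -0.0, 3.2]
ft_force: [-0.8, -0.0, -1.4]
gripper_width: 0.11
```

Request:
apply_moves --pt "0 0.001 0 0" --pt "0 0 0 0"

```text
t: 9.8
position: [466.1, 232.9, 362.9]
ee_rot: [-90.0, -0.1, 3.2]
ft_force: [-0.2, -0.2, 3.9]
gripper_width: 0.11
```

Request:
apply_moves --pt "0 0.0005 0 0" --pt "0 0 0 0"

```text
t: 10.0
position: [466.2, 233.0, 362.8]
ee_rot: [-90.0, -0.1, 3.2]
ft_force: [-1.6, -0.7, 7.2]
gripper_width: 0.11
```

Request:
apply_moves --pt "0 0.0005 0 0" --pt "0 0 0 0"

```text
t: 10.2
position: [466.3, 233.1, 362.7]
ee_rot: [-90.0, -0.1, 3.2]
ft_force: [-1.7, -0.7, 9.4]
gripper_width: 0.111
```

Request:
apply_moves --pt "0 -0.006 0 0" --pt "0 -0.008 0.01 0" --pt "0 0 0.025 0" --pt "0 0 0.025 0" --pt "0 0 0.015 0" --pt "0 0.015 0 0" --pt "0 0.03 0 0" --pt "0 0.03 0 0" --pt "0 0.03 0 0" --pt "0 0.025 0 0" --pt "0 0.014 0 0" --pt "0 0 0 0"

```text
t: 11.4
position: [460.9, 307.4, 229.6]
ee_rot: [-90.1, 0.2, 3.3]
ft_force: [-0.0, -0.5, -0.8]
gripper_width: 0.113
```

Request:
apply_moves --pt "0 0 -0.002 0" --pt "0 0 0 0" --pt "0 0 0 0"

```text
t: 11.7
position: [462.3, 305.9, 232.4]
ee_rot: [-90.0, -0.1, 3.2]
ft_force: [-0.3, 0.2, -0.5]
gripper_width: 0.112
```

```bash
python3 - <<'E'
from h import *
st()
for n in ["scene","wrist"]:
    p,d=get_image(n);cv2.imwrite(f"pics/{n}4.png",p)
p=cv2.imread("pics/scene4.png")[20:220,270:470]; cv2.imwrite("pics/s4c.png",cv2.resize(p,None,fx=3,fy=3,interpolation=cv2.INTER_CUBIC))
E
```

```text
t 11.70 pos [462.3 305.9 232.4] rot [-89.96  -0.11   3.21] F [-0.29  0.15 -0.52] T [-0.02 -0.05  0.04] w 0.112
```

View pics/s4c.png

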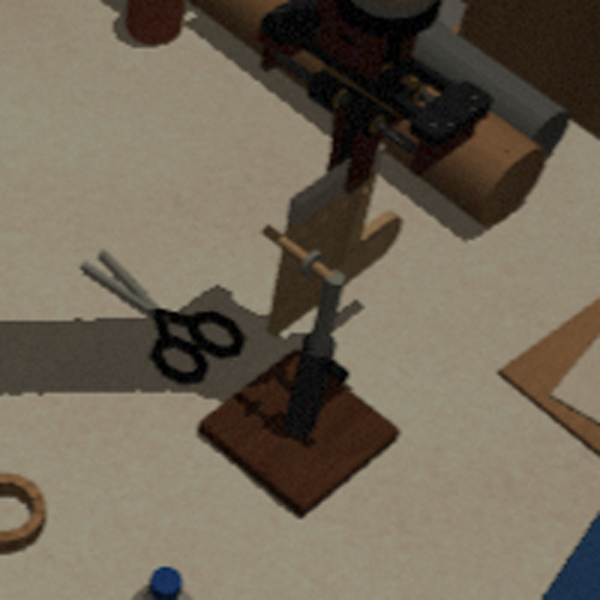

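View pics/wrist4.png

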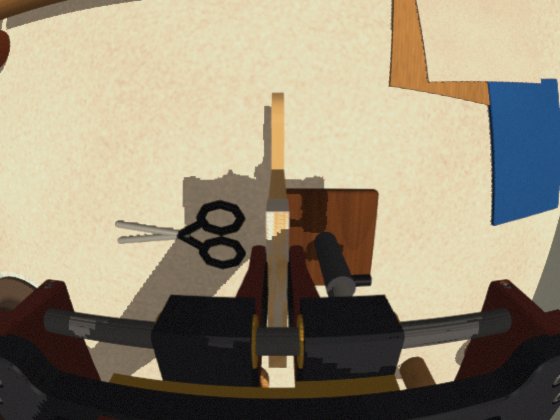

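Request:
apply_moves --pt "0 0 -0.002 0" --pt "0 0 -0.002 0" --pt "0 0 0 0" --pt "0 0 0 0"

```text
t: 12.2
position: [462.0, 301.4, 231.1]
ee_rot: [-90.0, -0.0, 3.2]
ft_force: [0.1, -0.2, -1.3]
gripper_width: 0.111
```

Request:
apply_moves --pt "0 0 -0.001 0" --pt "0 0 0 0"

```text
t: 12.4
position: [462.1, 300.4, 231.1]
ee_rot: [-90.0, 0.0, 3.2]
ft_force: [0.4, 0.7, -0.8]
gripper_width: 0.114
```

Request:
apply_moves --pt "0 0 -0.001 0" --pt "0 0 0 0"

```text
t: 12.6
position: [462.1, 299.4, 231.1]
ee_rot: [-90.0, 0.0, 3.2]
ft_force: [0.7, 0.5, -0.8]
gripper_width: 0.113
```

Request:
apply_moves --pt "0 0 -0.001 0" --pt "0 0 0 0"

```text
t: 12.8
position: [462.2, 298.4, 231.1]
ee_rot: [-90.0, 0.0, 3.2]
ft_force: [-0.2, 0.3, -1.2]
gripper_width: 0.107
```

Request:
apply_moves --pt "0 0 -0.001 0" --pt "0 0 0 0"

```text
t: 13.0
position: [462.1, 298.1, 231.3]
ee_rot: [-89.9, -0.0, 3.2]
ft_force: [-0.8, 1.4, -1.8]
gripper_width: 0.113
```

Request:
apply_moves --pt "0 0 -0.0006 0" --pt "0 0 0 0"

```text
t: 13.2
position: [462.2, 297.9, 231.4]
ee_rot: [-89.9, -0.0, 3.3]
ft_force: [-0.3, 5.1, -0.4]
gripper_width: 0.114
```

Request:
apply_moves --pt "0 0 -0.0006 0" --pt "0 0 0 0"

```text
t: 13.4
position: [462.1, 297.8, 231.5]
ee_rot: [-89.9, -0.0, 3.3]
ft_force: [-0.6, 6.3, -1.0]
gripper_width: 0.114
```

Request:
apply_moves --pt "0 0 0.005 0" --pt "-0.015 -0.002 0 0" --pt "-0.015 -0.003 0 0" --pt "-0.005 0 -0.01 0" --pt "0 0 -0.02 0" --pt "0 0 -0.02 0" --pt "0 0 -0.015 0" --pt "0 0 -0.003 0" --pt "0 0 0 0" --pt "0 0 0 0" --pt "0 0 0 0"

```text
t: 14.5
position: [430.6, 232.2, 236.2]
ee_rot: [-90.0, -0.0, 3.3]
ft_force: [-0.3, -0.4, -0.8]
gripper_width: 0.11
```

```bash
python3 - <<'E'
from h import *
st()
x=read_state()["position"][0]
plan([x,231.6+(x-465.8)*.056,236.5],3.2,1)
for n in ["scene","wrist"]:
    p,d=get_image(n);cv2.imwrite(f"pics/{n}5.png",p)
p=cv2.imread("pics/scene5.png")[20:220,270:470]; cv2.imwrite("pics/s5c.png",cv2.resize(p,None,fx=3,fy=3,interpolation=cv2.INTER_CUBIC))
E
```

```text
t 14.50 pos [430.6 232.2 236.2] rot [-8.998e+01 -1.000e-02  3.290e+00] F [-0.28 -0.44 -0.84] T [-0.11 -0.09 -0.01] w 0.110
row [-0.0001 -0.0003 -0.0026  0.0922] x 1
```

View pics/s5c.png

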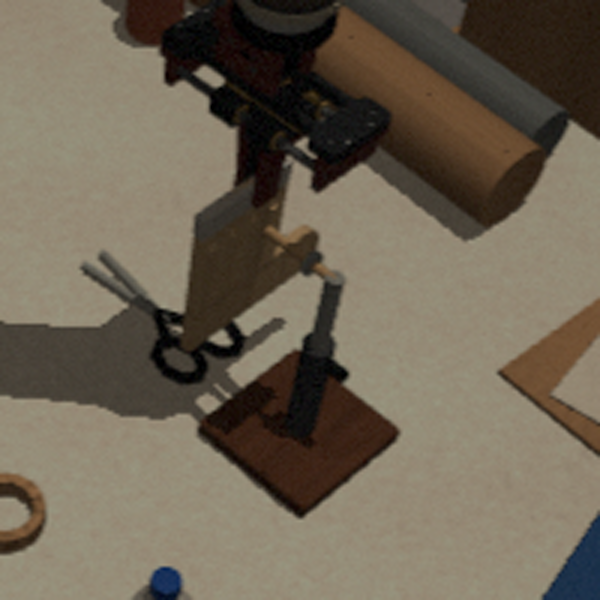

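Request:
apply_moves --pt "0 -0.0003 -0.0026 0.1" --pt "0.005 0 0 0" --pt "0.005 0 0 0" --pt "0 0 0 0" --pt "0 0 0 0" --pt "0 0 0 0"

```text
t: 15.2
position: [440.9, 229.4, 236.4]
ee_rot: [-90.0, 0.0, 3.1]
ft_force: [-0.7, 0.5, -1.8]
gripper_width: 0.108
```

```bash
python3 - <<'E'
from h import *
st()
x=read_state()["position"][0]
plan([x,231.6+(x-465.8)*.056,236.5],3.2,1)
E
```

```text
t 15.20 pos [440.9 229.4 236.4] rot [-9.00e+01  1.00e-02  3.13e+00] F [-0.74  0.46 -1.82] T [ 0.02 -0.12  0.02] w 0.108
row [ 0.     -0.0001  0.0008 -0.0651] x 1
```

Request:
apply_moves --pt "0.002 0 0.0007 -0.1" --pt "0.002 0 0 0" --pt "0 0 0 0"

```text
t: 15.5
position: [445.2, 230.3, 236.4]
ee_rot: [-90.0, -0.0, 3.2]
ft_force: [-0.0, -0.8, -0.9]
gripper_width: 0.11
```

Request:
apply_moves --pt "0.001 0 0 0" --pt "0.001 0 0 0" --pt "0 0 0 0"

```text
t: 15.8
position: [447.1, 230.4, 236.4]
ee_rot: [-90.0, -0.0, 3.2]
ft_force: [-0.9, 0.9, -0.9]
gripper_width: 0.112
```

Request:
apply_moves --pt "0.001 0 0 0" --pt "0 0 0 0"

```text
t: 16.0
position: [448.1, 230.5, 236.4]
ee_rot: [-90.0, -0.0, 3.2]
ft_force: [0.3, -0.1, -0.5]
gripper_width: 0.11
```

No contact where the tip would be; continuing inwards gently.

Request:
apply_moves --pt "0.002 0 0 0" --pt "0.002 0 0 0" --pt "0.002 0 0 0" --pt "0 0 0 0"

```text
t: 16.4
position: [454.3, 230.8, 236.4]
ee_rot: [-90.0, -0.0, 3.2]
ft_force: [-0.5, 0.9, -1.9]
gripper_width: 0.111
```

Request:
apply_moves --pt "0.003 0 0 0" --pt "0.003 0 0 0" --pt "0.003 0 0 0" --pt "0.003 0 0 0" --pt "0 0 0 0"

```text
t: 16.9
position: [466.4, 231.5, 236.3]
ee_rot: [-90.0, 0.0, 3.2]
ft_force: [-0.6, 0.2, -1.3]
gripper_width: 0.113
```

```bash
python3 - <<'E'
from h import *
st()
for n in ["scene","top"]:
    p,d=get_image(n);cv2.imwrite(f"pics/{n}6.png",p)
p=cv2.imread("pics/scene6.png")[20:220,270:470]; cv2.imwrite("pics/s6c.png",cv2.resize(p,None,fx=3,fy=3,interpolation=cv2.INTER_CUBIC))
E
```

```text
t 16.90 pos [466.4 231.5 236.3] rot [-8.999e+01  1.000e-02  3.210e+00] F [-0.58  0.21 -1.28] T [-0.08 -0.09 -0.01] w 0.113
```

View pics/s6c.png

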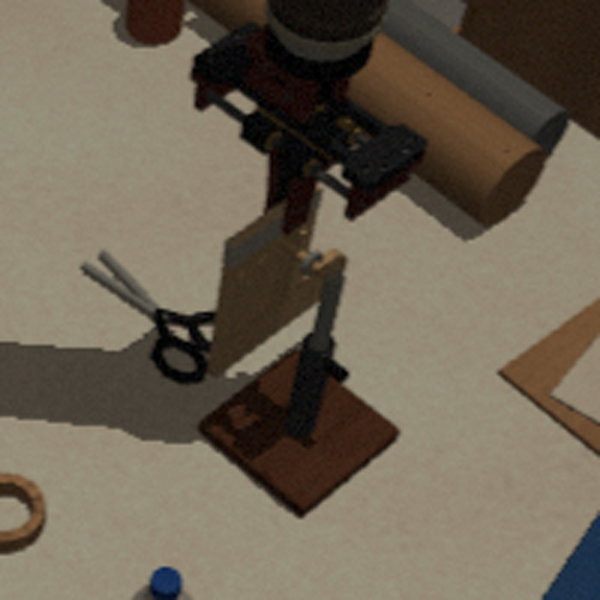

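Request:
apply_moves --pt "0.003 0 0 0" --pt "0.004 0 0 0" --pt "0.005 0 0 0" --pt "0.005 0 0 0" --pt "0.004 0 0 0" --pt "0.002 0 0 0" --pt "0 0 0 0"

```text
t: 17.7
position: [489.2, 232.8, 236.3]
ee_rot: [-90.0, 0.0, 3.2]
ft_force: [0.2, 0.2, -1.7]
gripper_width: 0.116
```

Request:
apply_moves --pt "0.001 0 0 0" --pt "0 0 0 0"

```text
t: 17.9
position: [489.8, 232.9, 236.4]
ee_rot: [-90.0, 0.0, 3.2]
ft_force: [0.3, 0.4, -1.1]
gripper_width: 0.114
```

Request:
apply_moves --pt "0.001 0 0 0" --pt "0 0 0 0"

```text
t: 18.1
position: [491.0, 232.9, 236.5]
ee_rot: [-90.0, -0.0, 3.2]
ft_force: [-0.8, -0.5, -0.2]
gripper_width: 0.11
```

Request:
apply_moves --pt "0.001 0 0 0" --pt "0 0 0 0"

```text
t: 18.3
position: [492.0, 232.9, 236.4]
ee_rot: [-90.0, -0.0, 3.2]
ft_force: [-0.2, -0.5, -0.9]
gripper_width: 0.112
```

Request:
apply_moves --pt "0.001 0 0 0" --pt "0 0 0 0"

```text
t: 18.5
position: [493.0, 233.0, 236.4]
ee_rot: [-90.0, -0.0, 3.2]
ft_force: [-0.8, -0.6, -1.0]
gripper_width: 0.109
```

Request:
apply_moves --pt "0.0005 0 0 0" --pt "0 0 0 0"

```text
t: 18.7
position: [493.4, 233.1, 236.4]
ee_rot: [-90.0, 0.0, 3.2]
ft_force: [0.2, -0.3, -1.4]
gripper_width: 0.111
```

Request:
apply_moves --pt "0.0005 0 0 0" --pt "0 0 0 0"

```text
t: 18.9
position: [493.7, 233.1, 236.4]
ee_rot: [-90.0, 0.0, 3.2]
ft_force: [-1.3, -0.6, -0.4]
gripper_width: 0.113
```

Request:
apply_moves --pt "0.0005 0 0 0" --pt "0 0 0 0"

```text
t: 19.1
position: [493.8, 233.1, 236.4]
ee_rot: [-90.0, 0.1, 3.2]
ft_force: [-4.2, -1.9, 1.4]
gripper_width: 0.113
```

Request:
apply_moves --pt "0.0005 0 0 0" --pt "0 0 0 0"

```text
t: 19.3
position: [493.9, 233.1, 236.4]
ee_rot: [-90.0, 0.1, 3.2]
ft_force: [-5.7, -1.0, 2.5]
gripper_width: 0.116
```

Request:
apply_moves --pt "-0.001 0.001 0 0" --pt "0 0 0 0" --pt "0 0 0 0"

```text
t: 19.6
position: [493.8, 233.2, 235.3]
ee_rot: [-90.0, 0.0, 3.2]
ft_force: [-2.9, 0.0, -1.1]
gripper_width: 0.107
```

Request:
apply_moves --pt "0 0.0005 0 0" --pt "0 0 0 0"

```text
t: 19.8
position: [493.8, 233.2, 234.9]
ee_rot: [-90.0, 0.0, 3.2]
ft_force: [-2.8, -0.3, 0.2]
gripper_width: 0.113
```

Request:
apply_moves --pt "0 0.0005 0 0" --pt "0 0 0 0"

```text
t: 20.0
position: [493.8, 233.2, 234.5]
ee_rot: [-90.0, 0.0, 3.2]
ft_force: [-3.6, -0.4, 2.4]
gripper_width: 0.11
```

Request:
apply_moves --pt "-0.0006 0 0 0" --pt "0 0 0 0" --pt "0 0 0 0" --force 5

```text
t: 20.3
position: [493.7, 233.1, 234.5]
ee_rot: [-90.0, -0.1, 3.2]
ft_force: [-0.5, 0.6, 0.9]
gripper_width: 0.111
```

Request:
apply_moves --pt "0 0 0 0" --pt "0 0 0 0" --pt "0 0 0 0" --pt "0 0 0 0" --grip 0.7

```text
t: 20.7
position: [493.4, 233.0, 234.4]
ee_rot: [-90.0, -0.0, 3.2]
ft_force: [0.1, -0.5, -0.1]
gripper_width: 0.3
```

```bash
python3 - <<'E'
from h import *
st()
for n in ["scene","wrist"]:
    p,d=get_image(n);cv2.imwrite(f"pics/{n}7.png",p)
p=cv2.imread("pics/scene7.png")[20:220,270:470]; cv2.imwrite("pics/s7c.png",cv2.resize(p,None,fx=3,fy=3,interpolation=cv2.INTER_CUBIC))
E
```

```text
t 20.70 pos [493.4 233.  234.4] rot [-9.00e+01 -1.00e-02  3.22e+00] F [ 0.11 -0.52 -0.14] T [-0.07 -0.05  0.03] w 0.300
```

View pics/s7c.png

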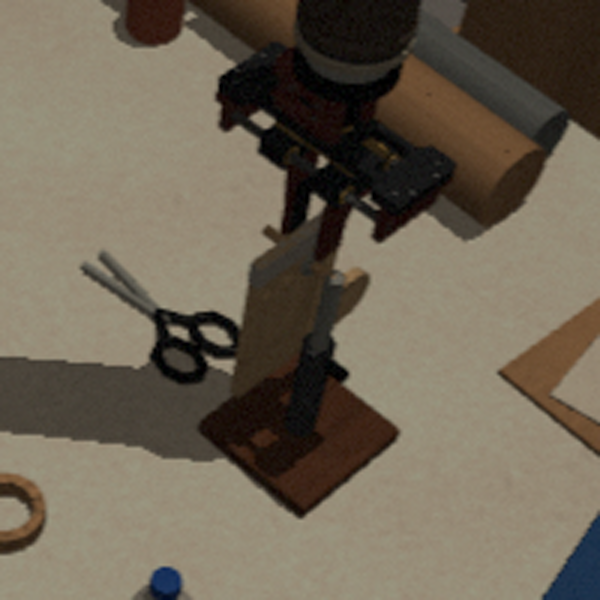

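View pics/wrist7.png

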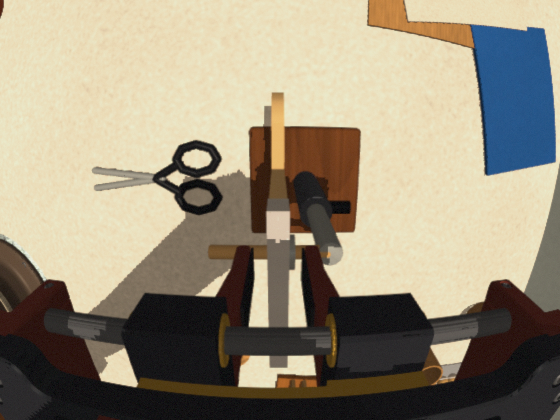

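Request:
apply_moves --pt "0 -0.003 0 0" --pt "0 -0.006 0 0" --pt "0 -0.01 0 0" --pt "0 -0.015 0 0" --pt "0 -0.03 0 0" --pt "0 -0.03 0 0" --pt "0 -0.03 0 0" --pt "0 -0.03 0 0" --pt "-0.03 0 -0.03 0" --pt "-0.03 0 -0.04 0" --pt "-0.03 0 -0.04 0" --pt "0 0 0 0"

```text
t: 22.0
position: [407.4, 113.7, 389.7]
ee_rot: [-90.2, -0.1, 2.9]
ft_force: [0.7, 0.5, 0.3]
gripper_width: 0.299
```

Request:
apply_moves --pt "-0.02 0 -0.04 0" --pt "-0.02 0 -0.04 0" --pt "-0.02 0 -0.04 0" --pt "-0.02 0 -0.04 0" --pt "0 0 0 0" --pt "0 0 0 0" --pt "0 0 0 0" --pt "0 0 0 0" --pt "0 0 0 0" --pt "0 0 0 0"

```text
t: 23.0
position: [339.0, -45.6, 388.4]
ee_rot: [-90.0, 0.0, 3.3]
ft_force: [1.2, -0.2, -0.4]
gripper_width: 0.294
```

```bash
python3 - <<'E'
from h import *
st()
for n in ["scene","top"]:
    p,d=get_image(n);cv2.imwrite(f"pics/{n}8.png",p)
    W=cloud(d,get_calibration(n));x,y,z=W[...,0],W[...,1],W[...,2]
    m=(d>0)&(x>465)&(x<512)&(y>160)&(y<345)&(z>75)&(z<275)&~((x>500)&(y>215)&(y<255))
    P=W[m];print(n,len(P),np.round(np.percentile(P,[2,50,98],axis=0)).tolist())
    T=P[(P[:,2]>228)]; print(" top edge",len(T),np.round(T.mean(0),1))
    # top edge: highest z per y bin
    ys,zs=[],[]
    for b in range(175,266,6):
        q=P[(P[:,1]>=b)&(P[:,1]<b+6)&(P[:,2]>200)]
        if len(q)>1: ys.append(b+3);zs.append(np.percentile(q[:,2],90))
    print(" z along y",np.round(zs).tolist(),"slope deg",np.degrees(np.arctan(np.polyfit(ys,zs,1)[0])) if len(ys)>3 else None)
    if n=="top": print(" top median x along dowel", np.round(np.polyfit(T[:,1],T[:,0],1),3))
p=cv2.imread("pics/scene8.png")[20:220,270:470]; cv2.imwrite("pics/s8c.png",cv2.resize(p,None,fx=3,fy=3,interpolation=cv2.INTER_CUBIC))
p=cv2.imread("pics/top8.png")[150:310,60:260]; cv2.imwrite("pics/t8c.png",cv2.resize(p,None,fx=3,fy=3,interpolation=cv2.INTER_CUBIC))
E
```

```text
t 23.00 pos [339.  -45.6 388.4] rot [-8.999e+01  2.000e-02  3.300e+00] F [ 1.25 -0.23 -0.35] T [ 0.01 -0.04 -0.04] w 0.294
scene 1202 [[489.0, 169.0, 90.0], [499.0, 208.0, 175.0], [504.0, 320.0, 247.0]]
 top edge 267 [497.4 214.9 241.4]
 z along y [246.0, 245.0, 245.0, 246.0, 247.0, 246.0, 246.0, 247.0, 247.0, 245.0, 244.0, 246.0, 247.0, 245.0, 245.0, 245.0] slope deg -0.44637838740878844
top 388 [[470.0, 171.0, 95.0], [492.0, 225.0, 240.0], [501.0, 320.0, 246.0]]
 top edge 211 [493.7 219.6 242.4]
 z along y [245.0, 245.0, 245.0, 246.0, 247.0, 245.0, 245.0, 244.0, 245.0, 244.0, 245.0, 245.0, 245.0, 244.0, 245.0, 244.0] slope deg -0.7940073019277805
 top median x along dowel [-5.90000e-02  5.06588e+02]
```

View pics/s8c.png

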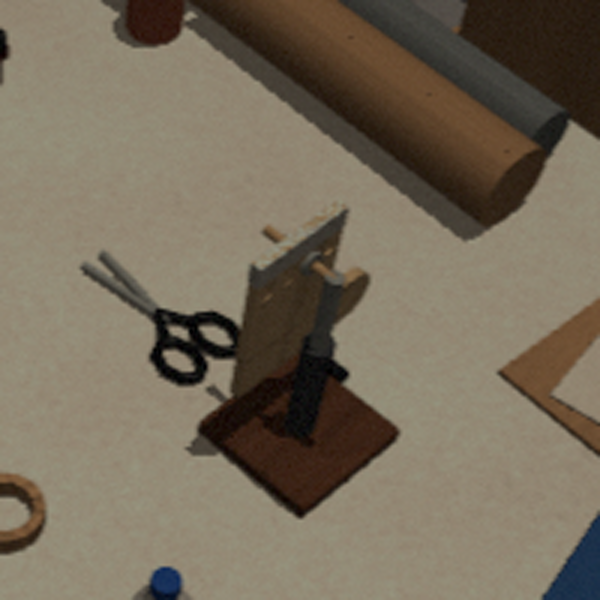

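View pics/t8c.png

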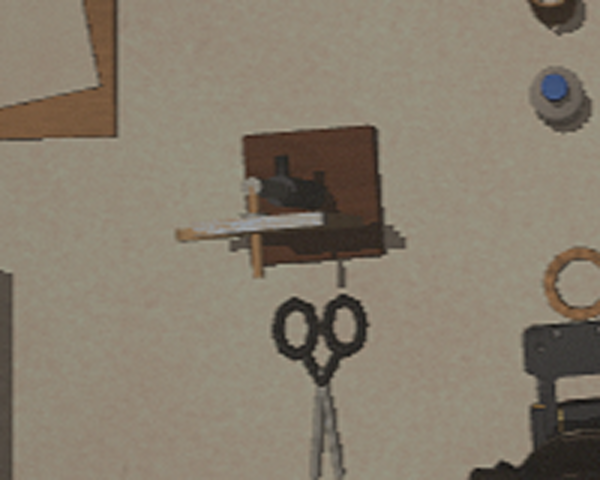

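```bash
python3 -c "
from h import *
print(finish_job()); st()"
```

```text
the job is handed in; nothing more can be done
None
the job is handed in; nothing more can be done
```

The stocking is hanging on the dowel by hole 3, up against the steel collar, and I handed the job in at about 23 s of the 61 s allowed. The system gives no verdict, so success is my own reading of the checks below.

**How it went:**
- **Grip:** I lifted the brown plywood stocking out of the rack by its top edge, above hole 3.
- **Feeling for the dowel:** I touched it lightly with the stocking's bottom edge (wrist force up to about 9 N), which put the axis at about 207 mm. I then touched it sideways with the heel edge (about 6 N).
- **Hanging:** The dowel went through hole 3 without contact. I slid the stocking on until it met the collar (about 6 N), lowered it onto the dowel and released it.

**Last checks, from both cameras with the arm well clear:**
- **Level:** the top edge is within about 1° of level.
- **Position:** the stocking's middle is at x ≈ 493.7 mm in the top camera, against 493.2 mm expected when it touches the collar. The scene camera read 497.4 mm, but it sees the far face and was already about 2 mm high in x earlier.
- **Bystanders:** the scissors, tape and glue look unmoved. I did not measure them, the tube or the house again, and nothing came near them.

No check failed.

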